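Switch the grinding-ball feeder to the empty tray

ROBOT

A 6-joint arm with a two-finger parallel gripper is mounted at the origin on the work surface. World frame = base frame: x ahead of the robot, y to its left, z up, the work surface at z = 0. Lengths are in m, angles in rad, forces in N, time in s.
With the tool pointing down it reaches from about 0.25 to 0.725 m from the base axis. Payload 4 kg.
Tool frame: the origin (TCP) lies on the centre line of the jaws, within the pads' length; the fingertips stand 22 mm ahead of it and the grasp point (between the pads) lies 3 mm ahead of it; z points along the fingers, y is the line along which they close (so a half turn about z gives the same grasp; the last joint's range is limited). The gripper opens to 85 mm and grips with 20 to 120 N. Pads are 22 mm wide; open, the fingers measure 114 mm over their backs; the gripper's body (76 mm by 85 mm) begins 54 mm behind the grasp point. The pads swing forward as they close: fully open they stand 13 mm farther back than shut.
Start: joints at [1.295, 0.241, 0.005, 1.335, 0, 1.571], TCP at [0.136, 0.481, 0.253] pointing down, gripper open.
Joint ranges: [-2.72, 2.72], [-1.05, 1.87], [-1.09, 1.28], [-1.99, 2.15], [-1.42, 1.44], [-3.14, 3.14]. Speed limits (rad/s): [2.79, 2.79, 3.14, 3.14, 3.14, 3.14].

INTERFACE

Orientations are given as a unit quaternion [w, x, y, z].
In Python, from rig import telemetry, cams, order, spotter gives the robot as it stands.
- The arm moves only by the tool send_rows, never from a script. Its argument "commands" is one flat list of numbers, 5 for each row, row after row: the opening, from -1 (shut) to 1 (fully open), so that 0 is half open, then the shift along the tool's x, y, z in m, then the turn about the tool's z in degrees. In form: [grip, dx, dy, dz, yaw, grip, dx, dy, dz, yaw, ...]. A call has 1 to 12 rows; each row is the pose to reach, as a shift and turn from the pose commanded when the call began, along the tool's axes at that moment; what a row does not reach only later rows make up. A row lasts 1/8 s, in which the tool goes at most 62.5 mm and 10.7 degrees, less where a joint would pass 70% of its speed; a pose out of reach is approached as far as the arm can. A call with a gripper value outside its range is refused whole. The fingers move at their own pace and stop on an object; "newtons" is the grip in N (left out, the last holds). Time passes only in rows, so rows that repeat a pose let the fingers close. It gives the time, the measured TCP pose, the force, the opening and the grip force at its end, in the units of the state.
- telemetry.sense(): the state, without advancing time (a new reading comes with each control period).
- cams.read_camera(name): name is "side" or "top" or "wrist"; returns a dict with "image" (384x512x3 uint8, red, green, blue), "z_map" (384x512 float32, m along the optical axis (not along the pixel's ray), 0 where there is no reading), "mtx" (3x3 intrinsics, pixels), "k1" (the pictures are not rectified: a ray, as slopes to the right and down, at radius r is drawn at 1 + k1 r^2 times it, then the intrinsics apply), "R" (3x3) and "t" (3): a world point X has camera coordinates R X + t. Camera axes: x right, y down, z forward; pixel columns grow to the right and rows downward; lengths in m; the calibration is good to about 2 mm. A picture is of the moment at which its call begins.
- order.hand_in(): hands the job in; it is judged then, once.
Trained networks look in the newest picture that a camera, given by its name, has taken for a name from the list of things; names that differ only in an ending like _2 or _b are one class to them, and where a whole thing is asked for, a point or a joint stands for the part that bears it (a point fixed in the world has none). Each returns a list of dicts, best first, with "score" (0 to 1); they miss things now and then, are a little off and sometimes report something else, mostly with a low value. They report only what shows in the picture. A call takes as long as a camera call.
- spotter.boxes_of(thing, camera): "at" ([column, row] in pixels, amid what is visible of it).
The state is a dict: "time": time; "q": joint angles; "qd": joint speeds; "joint_torque": joint torques, N m; "eef_pos": TCP position; "tool_rot": TCP orientation; "ft_force": force on the tool from outside, world axes, zero at the start; "moment": the same for the moment, N m; "width": opening from 0.0 (shut) to 1.0 (fully open); "grip_force": force on a finger pad.
Only numpy, scipy, OpenCV 4.12 (cv2) and the standard library are available. Lean on these libraries where they do the work, as an engineer would, in place of code of your own. Each camera call takes 0.05 s, during which the arm holds its last target. There are 200 camera calls.

TASK

The yellow left-hand tray (seen from the robot) of the grinding-ball feeder is full. With the fingertips, press down the raised orange pad on the right of the white seesaw gate until the gate rocks right over its pivot and rests leaning the other way; then push the upright red plate of the stop slide to the left as far as it goes, so that the three waiting steel balls roll down the right-hand chute into the empty blue tray. Do not touch the balls, let none go to the left, and leave the other things on the table where they stand.

Things in the scene. Friction and masses are not known exactly. Their poses are not given: they have to be found in the camera images.
- feeder: Ball feeder fixed to the table, on an aluminium base plate 330 x 530 x 8 mm (x -100 to 230, y -265 to 265). Origin on the table top under the gate's pivot, which is 100 mm up. Its x points away from the robot along the ramp, y to the left; turned up to 0.3 rad about the vertical. All of it is lower than 200 mm above the table.
- gate (a joint): Tilt of the white seesaw gate (trough 200 mm long in y, 44 wide) about a level axis along the feeder's x, rad. -0.28: end stop, left end down, feeds the yellow tray (start -0.28 to -0.22, settling there). +0.28: end stop, right end down, feeds the blue tray. A dark weight 35 mm above the pivot makes it fall to the nearer stop by itself; under 2 N on a pad moves it.
- pad_right (a point): Centre of the top face of the right orange press pad, on the robot's side of the gate: 55 (x) by 44 (y) by 6 mm, 52 mm before and 85 mm right of the pivot, 8 mm above it when level. Raised at the start, 131 mm above the table; 84 mm with the gate fully over. Nothing lies under it. The trough's low wall stands on its far side; the guard on the gate's middle reaches 54 mm above the pivot.
- pad_left (a point): Centre of the upper face of the left orange pad, the mirror image of the right one; low at the start, raised when the gate has been rocked over.
- blue_tray (a point): Centre of the inner floor of the empty blue tray at the right: inner size 100 x 104 mm, walls 54 mm high above the floor, floor 12 mm above the table, fixed to the feeder.
- yellow_tray (a point): Centre of the inner floor of the yellow tray at the left, full of balls fixed in it; the mirror image of the blue tray.
- ramp_lip (a point): Lower end of the feed ramp's floor, 132 mm above the table, from which the balls drop on to the middle of the gate. The ramp is a lane 28 mm wide with clear walls 24 mm high, rising from here for 190 mm along the feeder's x at 9 degrees.
- stop (a joint): Travel of the red stop slide towards the feeder's +y (left), m. 0: its blade closes the ramp in front of the balls (start 0 to 0.003). 0.042: end stop, ramp fully open. It moves with about 1 to 1.5 N of push and stays where it is left.
- push_plate (a point): Centre of the right-hand (-y) face of the upright red push plate of the stop slide, right of the ramp: 52 (x) by 66 mm tall, 7 mm thick; its centre is 158 mm, its top edge 191 mm above the table. Push it towards the feeder's +y, 42 mm to the end stop, where the face is 40 mm right of the ramp's middle. A bar 177 mm up joins it to the blade over the ramp.
- ball1_center (a point): Centre of steel grinding ball 1 (22 mm, 44 g); the first in the row waiting on the ramp behind the stop blade.
- ball2_center (a point): Centre of steel grinding ball 2 (22 mm, 44 g); the second in the row waiting on the ramp behind the stop blade.
- ball3_center (a point): Centre of steel grinding ball 3 (22 mm, 44 g); the third in the row waiting on the ramp behind the stop blade.
- vial: Bystander: small jar with a white cap, 40 mm across, 60 mm high, on the base plate behind the blue tray. Origin under its centre.
- stub: Bystander: brass specimen stub, 33 mm across, 30 mm high, on the base plate behind the yellow tray. Origin under its centre.
- screwdriver: Bystander: screwdriver lying on the table before the feeder.
- eyepiece: Bystander: black eyepiece, 42 mm across, 80 mm high, standing before the feeder on the right. Origin under its centre.
- spray_can: Bystander: aerosol can, 66 mm across, 180 mm high, standing on the table far left. Origin under its centre.
- beaker: Bystander: glass beaker, 70 mm across, 90 mm high, standing on the table far right. Origin under its centre.
- flange: Bystander: steel flange ring, 80 mm across, 16 mm high, on the table far left, beyond the can. Origin under its centre.

How it is judged:
On the way, in this order (a step that is already met when the one before it is completed fails the run):
1. the gate is rocked fully over to the right while the stop is still closed (value of joint gate above 0.24 rad and value of joint stop below 0.01 m), for 0.2 s.
2. all three balls are in the blue tray (y of ball1_center in the frame of feeder between -0.252 and -0.148 m and x of ball1_center in the frame of feeder between -0.05 and 0.05 m and z of each of ball1_center, ball2_center, ball3_center in the frame of feeder below 0.05 m and y of ball2_center in the frame of feeder between -0.252 and -0.148 m and x of ball2_center in the frame of feeder between -0.05 and 0.05 m and y of ball3_center in the frame of feeder between -0.252 and -0.148 m and x of ball3_center in the frame of feeder between -0.05 and 0.05 m), for 0.2 s.
At the end, for the whole second after the job is handed in: The gate rests fully over to the right (joint above 0.24 rad), the stop slide is open (beyond 32 mm of its 42 mm), and all three balls lie inside the blue right-hand tray (all of step 2 and value of joint gate above 0.24 rad and value of joint stop above 0.032 m); the robot touches nothing.
It fails at once if a ball is touched by the robot (contact force between any of the fingers, the arm and ball1 above 0.2 N or contact force between any of the fingers, the arm and ball2 above 0.2 N or contact force between any of the fingers, the arm and ball3 above 0.2 N).
It fails at once if a ball is lifted (height (world z) of any of ball1_center, ball2_center, ball3_center above 0.19 m).
It fails at once if a ball goes down the left chute (y of any of ball1_center, ball2_center, ball3_center in the frame of feeder above 0.09 m).
It fails at once if a bystander is shifted by more than 25 mm (distance of any of vial, stub, screwdriver, eyepiece, spray_can, beaker, flange from where it was at the start of the episode above 0.025 m).
It also fails if it takes over 38 s, if anything falls off the work surface, if the arm or the gripper's body presses on something with over 40 N, if the wrist force passes 120 N, or if a joint passes its speed limit or range.

## Working session

There is one attempt and no reset: what is moved stays moved. The work goes in short steps, Python scripts to look and compute and a tool call to move; the robot and the scene stay as the last step left them, time stands still between calls to the robot, and variables do not carry over. Pictures are saved under pics/ and viewed, at most 10 in all, crops included, and the job is handed in when it is done.

Besides the shell and the picture viewer there is one more tool, called after "Call:" as name(argument=value, ...) on one line, values as JSON. send_rows: Moves the arm, as the interface text tells. Its arguments: {"type":"object","properties":{"commands":{"type":"array","items":{"type":"number"}},"newtons":{"type":"number"}},"required":["commands"]}

```bash
mkdir -p pics
cat > h.py <<'E'
import numpy as np, cv2
from rig import telemetry, cams, order, spotter
def px2w(c,uv,z=None):
    u,v=uv; K=c["mtx"]; d=np.array([(u-K[0,2])/K[0,0],(v-K[1,2])/K[1,1]])
    s=d.copy()
    for _ in range(20): s=d/(1+c["k1"]*(s@s))
    if z is None:
        p=c["z_map"][int(v)-1:int(v)+2,int(u)-1:int(u)+2]; p=p[p>0]; z=np.median(p) if p.size else np.nan
    return c["R"].T@(np.array([s[0],s[1],1])*z-c["t"])
def cloud(c):
    K=c["mtx"]; v,u=np.nonzero(c["z_map"]>0); z=c["z_map"][v,u]
    d=np.stack([(u-K[0,2])/K[0,0],(v-K[1,2])/K[1,1]],1); s=d.copy()
    for _ in range(10): s=d/(1+c["k1"]*(s**2).sum(1,keepdims=True))
    P=np.c_[s*z[:,None],z]-c["t"]
    return P@c["R"], c["image"][v,u], u, v
E
python3 - <<'E'
from h import *
np.set_printoptions(precision=4,suppress=True)
s=telemetry.sense(); print(s["time"],s["eef_pos"],s["tool_rot"],s["ft_force"])
ims=[]
for n in ["top","side"]:
    c=cams.read_camera(n); cv2.imwrite(f"pics/{n}0.png",c["image"][:,:,::-1])
    for t in ["pad_right","pad_left","push_plate","blue_tray","yellow_tray","ball1_center","vial","stub","eyepiece","spray_can","beaker","screwdriver","ramp_lip"]:
        for r in spotter.boxes_of(t,n)[:2]: print(n,t,round(r["score"],2),np.round(r["at"]),px2w(c,r["at"]))
E
```

```text
0.0 [0.136  0.4805 0.2524] [-0.0002  0.1375  0.9905 -0.0011] [-0.5218  0.1673  0.3139]
top pad_right 0.94 [264. 187.] [ 0.5639 -0.0346  0.1038]
top pad_right 0.67 [106. 180.] [0.6046 0.508  0.0021]
top pad_left 0.51 [282. 166.] [ 0.6187 -0.0871  0.1799]
top push_plate 0.79 [280. 166.] [ 0.617  -0.0782  0.1814]
top push_plate 0.49 [267. 172.] [ 0.6071 -0.0421  0.1363]
top blue_tray 0.83 [266. 172.] [ 0.6068 -0.0386  0.1362]
top yellow_tray 0.61 [268. 170.] [ 0.6122 -0.0449  0.1379]
top yellow_tray 0.53 [311. 150.] [ 0.6924 -0.1948  0.0665]
top vial 0.46 [312. 149.] [ 0.6941 -0.1986  0.0664]
top stub 0.2 [267. 155.] [ 0.6567 -0.0425  0.1603]
top eyepiece 0.71 [311. 246.] [ 0.3757 -0.1827  0.0811]
top spray_can 0.89 [106. 238.] [0.4065 0.4339 0.1699]
top beaker 0.62 [397. 222.] [ 0.4502 -0.4945  0.006 ]
top screwdriver 0.85 [240. 230.] [0.4272 0.047  0.0242]
top ramp_lip 0.58 [268. 173.] [ 0.6044 -0.0462  0.135 ]
side pad_right 0.76 [249. 196.] [ 0.5457 -0.0565  0.1363]
side pad_left 0.6 [249. 198.] [ 0.5449 -0.0613  0.1302]
side push_plate 0.72 [275. 190.] [ 0.5945 -0.1234  0.1781]
side blue_tray 0.85 [271. 226.] [ 0.5779 -0.1335  0.0573]
side blue_tray 0.5 [309. 317.] [ 0.432  -0.4972  0.0865]
side yellow_tray 0.77 [274. 223.] [ 0.5846 -0.1373  0.0697]
side ball1_center 0.62 [247. 202.] [ 0.5437 -0.05    0.1091]
side vial 0.69 [318. 232.] [ 0.6934 -0.2209  0.0478]
side eyepiece 0.6 [220. 266.] [ 0.3624 -0.1983  0.0454]
side spray_can 0.56 [143. 152.] [0.392  0.4356 0.1055]
side beaker 0.9 [305. 316.] [ 0.4259 -0.4919  0.0866]
side screwdriver 0.57 [202. 223.] [0.4259 0.03   0.0232]
side screwdriver 0.43 [273. 226.] [ 0.5782 -0.1422  0.062 ]
side ramp_lip 0.88 [272. 223.] [ 0.6305 -0.0686  0.0091]
side ramp_lip 0.75 [250. 193.] [ 0.5472 -0.0616  0.148 ]
```

Run:
```python
from h import *
a=cv2.imread("pics/top0.png")[120:260,190:350]; b=cv2.imread("pics/side0.png")[140:280,170:330]
cv2.imwrite("pics/c0.png",np.hstack([cv2.resize(a,(400,350),interpolation=3),cv2.resize(b,(400,350),interpolation=3)]))
np.set_printoptions(precision=4,suppress=True)
for n in ["top","side"]:
    c=cams.read_camera(n); P,C,u,v=cloud(c); C=C.astype(int)
    hsv=cv2.cvtColor(c["image"],cv2.COLOR_RGB2HSV)[v,u].astype(int)
    ws=(P[:,0]>.4)&(P[:,0]<.9)&(abs(P[:,1])<.35)&(hsv[:,1]>110)&(hsv[:,2]>60)
    for nm,lo,hi in [("red",-6,5),("orange",6,17),("yellow",20,34),("blue",95,125)]:
        h=np.where(hsv[:,0]>170,hsv[:,0]-180,hsv[:,0]); m=ws&(h>=lo)&(h<=hi)
        mask=np.zeros((384,512),np.uint8); mask[v[m],u[m]]=1
        k,lab,st,ce=cv2.connectedComponentsWithStats(mask,connectivity=8)
        for i in range(1,k):
            if st[i,4]>12:
                q=P[m&(lab[v,u]==i)]; print(n,nm,st[i],np.median(q,0),q.min(0),q.max(0))
```

```text
top red [263 160  34  18 178] [ 0.6175 -0.0858  0.1812] [ 0.5848 -0.1272  0.0102] [ 0.6591 -0.0286  0.1937]
top red [225 226  29   8 187] [0.4306 0.0494 0.0235] [0.4171 0.0021 0.0106] [0.4414 0.097  0.0332]
top orange [230 188  15  18 216] [0.5362 0.0535 0.0847] [0.507  0.0306 0.0032] [0.5675 0.0807 0.0958]
top orange [280 195  16  18 240] [ 0.5088 -0.1068  0.1308] [ 0.4807 -0.1289  0.0083] [ 0.5428 -0.0821  0.1424]
top yellow [239 139   6   6  22] [0.7296 0.0384 0.0233] [0.7238 0.0313 0.0177] [0.7384 0.0489 0.0401]
top yellow [186 159  39  38 395] [0.6213 0.1924 0.0458] [ 0.5406  0.0973 -0.0024] [0.6637 0.2314 0.0707]
top blue [304 179  39  37 996] [ 0.5356 -0.2393  0.0128] [ 0.4744 -0.2945  0.0044] [ 0.5943 -0.1691  0.0708]
side red [265 172  23  33 335] [ 0.6153 -0.1237  0.1723] [ 0.5848 -0.1332  0.0064] [0.8059 0.191  0.1924]
side red [192 212  18  21 164] [0.425  0.0385 0.0216] [ 0.4143 -0.0034 -0.0035] [0.453  0.1136 0.0283]
side orange [218 191  20   9 112] [0.5368 0.0502 0.0833] [ 0.5041 -0.0155  0.0243] [0.6004 0.1495 0.1275]
side orange [236 205  23  10 137] [ 0.5072 -0.111   0.1316] [ 0.476  -0.1334  0.0028] [0.6166 0.062  0.1386]
side yellow [211 170  39  25 423] [0.6105 0.2052 0.0511] [ 0.5416  0.0976 -0.0022] [0.7218 0.3258 0.0698]
side yellow [217 196  16   8  49] [0.5574 0.1129 0.0174] [0.54   0.0653 0.0068] [0.5848 0.1537 0.0551]
side blue [255 232  50  33 439] [ 0.5495 -0.2164  0.0128] [ 0.4748 -0.2977  0.0056] [ 0.5957 -0.1236  0.0681]
```

View pics/c0.png

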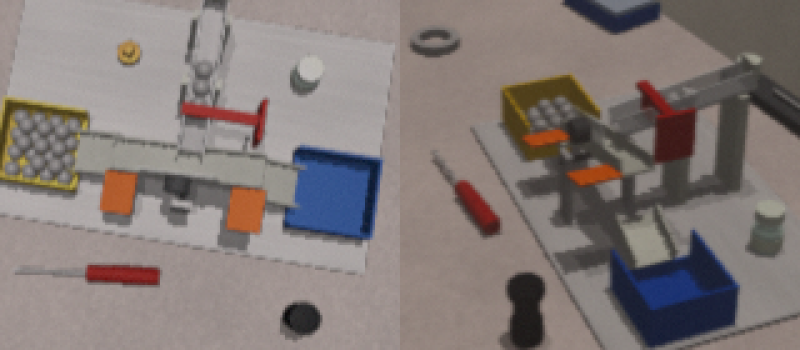

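The top crop shows the right orange pad at full-picture pixel (287,204), the left pad at (237,197), the red plate at (295,168) and the blue tray at (323,197). The side crop shows the gate leaning left and the plate clear on its right.

```bash
cat >> h.py <<'E'
from scipy.spatial.transform import Rotation as Rn
def shift(target):
    s=telemetry.sense(); w=s["tool_rot"]; R=Rn.from_quat([w[1],w[2],w[3],w[0]])
    return R.inv().apply(np.array(target)-s["eef_pos"])
E
python3 - <<'E'
from h import *
np.set_printoptions(precision=4,suppress=True)
a=-0.170; ex=np.array([np.cos(a),np.sin(a)]); ey=np.array([-ex[1],ex[0]]); o=np.array([.5733,-.038])
for n in ["top","side"]:
    c=cams.read_camera(n); P,C,u,v=cloud(c)
    hsv=cv2.cvtColor(c["image"],cv2.COLOR_RGB2HSV)[v,u].astype(int)
    F=np.c_[(P[:,:2]-o)@ex,(P[:,:2]-o)@ey,P[:,2]]
    base=(hsv[:,1]>110)&(F[:,2]<.21)
    red=base&((hsv[:,0]<6)|(hsv[:,0]>170))&(F[:,2]>.1)
    pl=red&(F[:,1]<-.06); q=F[pl]; print(n,"plate",len(q),np.percentile(q,[3,50,97],0))
    for nm,sg in [("R",-1),("L",1)]:
        m=base&(hsv[:,0]>5)&(hsv[:,0]<18)&(F[:,2]>.07)&(F[:,1]*sg>.05)&(F[:,0]<0)&(F[:,0]>-.1); print(nm,np.median(F[m],0),np.percentile(F[m],[3,97],0))
    b=(hsv[:,1]>110)&(hsv[:,0]>95)&(hsv[:,0]<125)&(F[:,2]>.055)&(F[:,2]<.08)&(F[:,1]<-.12)&(F[:,1]>-.28); print("blue rim",np.percentile(F[b],[2,98],0))
t=o-.052*ex-.085*ey; print(t,shift([*t,.25]))
E
```

```text
top plate 62 [[ 0.0274 -0.0787  0.1651]
 [ 0.0494 -0.074   0.1845]
 [ 0.0714 -0.0612  0.1935]]
R [-0.0529 -0.0787  0.1309] [[-0.0782 -0.0979  0.1247]
 [-0.0275 -0.0595  0.1385]]
L [-0.0531  0.0836  0.0844] [[-0.0785  0.0644  0.0777]
 [-0.0271  0.1036  0.0909]]
blue rim [[-0.0587 -0.2528  0.0554]
 [ 0.0474 -0.1461  0.0696]]
side plate 280 [[ 0.0281 -0.0839  0.1296]
 [ 0.0504 -0.0801  0.1599]
 [ 0.0738 -0.0758  0.1903]]
R [-0.0538 -0.0849  0.132 ] [[-0.0803 -0.1012  0.1235]
 [-0.0257 -0.0578  0.1367]]
L [-0.0549  0.1098  0.091 ] [[-0.093   0.0624  0.0776]
 [-0.007   1.3763  0.1791]]
blue rim [[-0.0589 -0.258   0.0554]
 [ 0.0496 -0.1512  0.0676]]
[ 0.5077 -0.113 ] [-0.5192 -0.4705  0.0033]
```

Call:
send_rows(commands=[-1, -0.52, -0.47, 0, -6, -1, -0.52, -0.47, 0, -6, -1, -0.52, -0.47, 0, -6, -1, -0.52, -0.47, 0, -6, -1, -0.52, -0.47, 0, -6, -1, -0.52, -0.47, 0, -6, -1, -0.52, -0.47, 0, -6, -1, -0.52, -0.47, 0, -6, -1, -0.52, -0.47, 0, -6, -1, -0.52, -0.47, 0, -6, -1, -0.52, -0.47, 0, -6, -1, -0.52, -0.47, 0, -6], newtons=20)

```text
time: 3.1
eef_pos: [0.5098, -0.1159, 0.2526]
tool_rot: [0.0, 0.088, 0.996, -0.0]
ft_force: [0.1, -0.1, 0.1]
width: 0.001
grip_force: 0.0
```

Call:
send_rows(commands=[-1, 0, 0, 0.05, 0, -1, 0, 0, 0.085, 0, -1, 0, 0, 0.095, 0, -1, 0, 0, 0.102, 0, -1, 0, 0, 0.108, 0, -1, 0, 0, 0.114, 0, -1, 0, 0, 0.12, 0, -1, 0, 0, 0.126, 0, -1, 0, 0, 0.132, 0, -1, 0, 0, 0.137, 0, -1, 0, 0, 0.14, 0, -1, 0, 0, 0.14, 0])

```text
time: 4.6
eef_pos: [0.5083, -0.1127, 0.113]
tool_rot: [-0.0, 0.085, 0.996, 0.0]
ft_force: [-0.7, -0.1, -0.3]
width: -0.001
grip_force: 0.0
```

```bash
cat > look.py <<'E'
from h import *
import sys
np.set_printoptions(precision=4,suppress=True)
s=telemetry.sense(); print(s["time"],s["eef_pos"],s["ft_force"])
ims=[]
for n,(x,y) in [("top",(190,120)),("side",(170,140))]:
    c=cams.read_camera(n); ims.append(cv2.resize(c["image"][y:y+140,x:x+160,::-1],(400,350),interpolation=3))
    if n=="top":
        a=-0.170; ex=np.array([np.cos(a),np.sin(a)]); ey=np.array([-ex[1],ex[0]]); o=np.array([.5733,-.038])
        P,C,u,v=cloud(c); hsv=cv2.cvtColor(c["image"],cv2.COLOR_RGB2HSV)[v,u].astype(int)
        F=np.c_[(P[:,:2]-o)@ex,(P[:,:2]-o)@ey,P[:,2]]
        for sg in (-1,1):
            m=(hsv[:,1]>110)&(hsv[:,0]>5)&(hsv[:,0]<18)&(F[:,2]>.07)&(F[:,2]<.15)&(F[:,1]*sg>.05)&(F[:,0]<0)&(F[:,0]>-.1); print("pad",sg,m.sum(),np.median(F[m],0))
        m=(hsv[:,1]>110)&((hsv[:,0]<6)|(hsv[:,0]>170))&(F[:,2]>.15)&(F[:,2]<.21); print("red y",np.percentile(F[m,1],[2,98]))
cv2.imwrite(f"pics/{sys.argv[1]}.png",np.hstack(ims))
print("push hover shift", shift([*(o+.05*ex-.115*ey),.25]), "push", shift([*(o+.05*ex-.042*ey-.016*ey),.165]))
E
python3 look.py c1
```

```text
4.6 [ 0.5083 -0.1127  0.113 ] [-0.6798 -0.1055 -0.3417]
pad -1 10 [-0.0734 -0.0637  0.0893]
pad 1 242 [-0.0526  0.0811  0.1313]
red y [-0.0765  0.0179]
push hover shift [-0.1012 -0.0303 -0.1366] push [-0.1011  0.0267 -0.0516]
```

Call:
send_rows(commands=[-1, 0, 0, -0.05, 0, -1, 0, 0, -0.1, 0, -1, 0, 0, -0.137, 0, -1, 0, 0, -0.137, 0, -1, -0.05, -0.03, -0.137, 0, -1, -0.101, -0.03, -0.137, 0, -1, -0.101, -0.03, -0.137, 0, -1, -0.101, -0.03, -0.137, 0])

```text
time: 5.7
eef_pos: [0.602, -0.1592, 0.2486]
tool_rot: [-0.002, 0.085, 0.996, 0.0]
ft_force: [-0.5, -0.2, 0.0]
width: -0.002
grip_force: 0.0
```

```bash
python3 look.py c2
```

```text
5.7 [ 0.602  -0.1592  0.2486] [-0.512  -0.1632  0.0047]
pad -1 206 [-0.0528 -0.0812  0.0846]
pad 1 243 [-0.0524  0.0811  0.1309]
red y [-0.0773  0.0174]
push hover shift [-0.0013 -0.0005  0.0004] push [-0.0014  0.0565  0.0854]
```

View pics/c2.png

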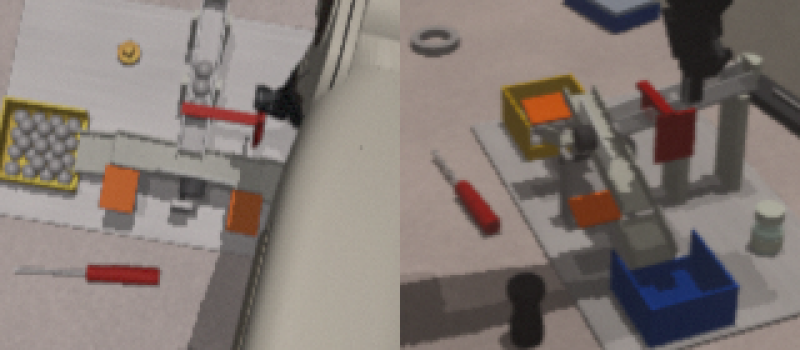

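The gate now leans right (right pad low at crop (245,212)), and the slide is still closed, with the fingers right of the plate. Next I descend beside the plate and push.

Call:
send_rows(commands=[-1, 0, 0, 0.04, 0, -1, 0, 0, 0.075, 0, -1, 0, 0, 0.085, 0, -1, 0, 0, 0.085, 0, -1, 0, 0.01, 0.085, 0, -1, 0, 0.017, 0.085, 0, -1, 0, 0.024, 0.085, 0, -1, 0, 0.031, 0.085, 0, -1, 0, 0.038, 0.085, 0, -1, 0, 0.045, 0.085, 0, -1, 0, 0.051, 0.085, 0, -1, 0, 0.056, 0.085, 0])

```text
time: 7.3
eef_pos: [0.6121, -0.1117, 0.1676]
tool_rot: [0.001, 0.088, 0.996, -0.008]
ft_force: [-3.8, -3.4, 15.7]
width: -0.003
grip_force: 1.6
```

```bash
python3 look.py c3
```

```text
7.3 [ 0.6121 -0.1117  0.1676] [-3.7528 -3.3564 15.6912]
pad -1 0 [nan nan nan]
pad 1 243 [-0.0526  0.0811  0.1313]
red y [-0.0356  0.0599]
push hover shift [ 0.0005 -0.0519 -0.0813] push [0.0012 0.0059 0.0031]
  return _methods._mean(a, axis=axis, dtype=dtype,
  ret = um.true_divide(
```

View pics/c3.png

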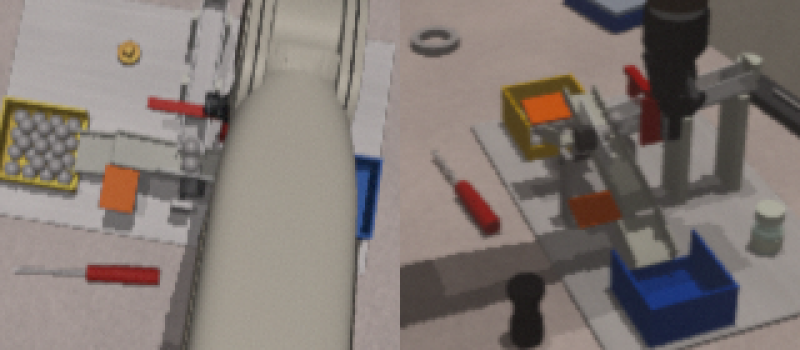

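The slide is about 41 mm open (bar left end at crop (150,102)), and the balls are rolling onto the gate at crop (190,150). I back off to the right, then go up.

Call:
send_rows(commands=[-1, 0, -0.02, 0, 0, -1, 0, -0.045, 0, 0, -1, 0, -0.05, 0, 0, -1, 0, -0.05, -0.04, 0, -1, 0, -0.05, -0.09, 0, -1, 0, -0.05, -0.13, 0, -1, 0.05, -0.05, -0.13, 0, -1, 0.1, -0.05, -0.13, 0, -1, 0.15, -0.05, -0.13, 0, -1, 0.2, -0.05, -0.13, 0, -1, 0.22, -0.05, -0.13, 0, -1, 0.22, -0.05, -0.13, 0])

```text
time: 8.9
eef_pos: [0.386, -0.1155, 0.2955]
tool_rot: [0.0, 0.085, 0.996, 0.0]
ft_force: [0.4, 0.3, -0.5]
width: -0.003
grip_force: 0.0
```

```bash
python3 look.py c4
```

```text
8.9 [ 0.386  -0.1155  0.2955] [ 0.352   0.3083 -0.4682]
pad -1 214 [-0.0528 -0.0815  0.0846]
pad 1 243 [-0.0525  0.0809  0.1316]
red y [-0.0786  0.018 ]
push hover shift [-0.2196 -0.0066  0.0455] push [-0.2195  0.0504  0.1305]
```

View pics/c4.png

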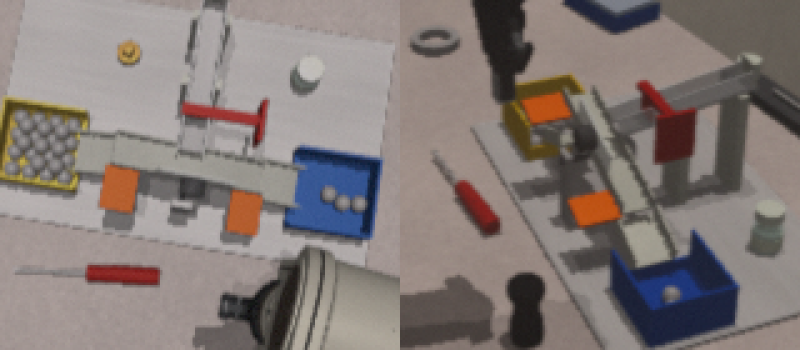

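All three balls are in the blue tray (crop (328,193), (343,203), (360,204)), but the slide came back to closed (plate at crop (261,120)): the plate's top edge was caught on the gripper as I withdrew. I'll push again with the tips higher, so only the fingertips overlap the plate.

Call:
send_rows(commands=[-1, -0.05, -0.012, 0, 0, -1, -0.1, -0.012, 0, 0, -1, -0.15, -0.012, 0, 0, -1, -0.2, -0.012, 0, 0, -1, -0.22, -0.012, 0, 0, -1, -0.22, -0.012, 0.05, 0, -1, -0.22, -0.012, 0.1, 0, -1, -0.22, -0.012, 0.105, 0, -1, -0.22, -0.012, 0.105, 0, -1, -0.22, 0.003, 0.105, 0, -1, -0.22, 0.018, 0.105, 0, -1, -0.22, 0.025, 0.105, 0])

```text
time: 10.5
eef_pos: [0.6094, -0.1277, 0.1922]
tool_rot: [0.002, 0.085, 0.996, -0.0]
ft_force: [-0.5, -0.9, 1.2]
width: -0.003
grip_force: 0.8
```

```bash
python3 look.py c5 2>/dev/null
```

```text
10.5 [ 0.6094 -0.1277  0.1922] [-0.4797 -0.9283  1.1543]
pad -1 2 [-0.0292 -0.0633  0.0883]
pad 1 242 [-0.0523  0.081   0.1315]
red y [-0.0656  0.03  ]
push hover shift [ 0.0001 -0.0327 -0.0587] push [0.0002 0.0243 0.0263]
```

Call:
send_rows(commands=[-1, 0, 0.007, 0, 0, -1, 0, 0.014, 0, 0, -1, 0, 0.02, 0, 0, -1, 0, 0.025, 0, 0, -1, 0, 0.029, 0, 0, -1, 0, 0.029, 0, 0])

```text
time: 11.35
eef_pos: [0.6131, -0.0998, 0.1901]
tool_rot: [-0.0, 0.085, 0.996, 0.0]
ft_force: [-0.3, 0.6, -0.5]
width: 0.002
grip_force: 0.0
```

```bash
python3 look.py c6 2>/dev/null
```

```text
11.35 [ 0.6131 -0.0998  0.1901] [-0.2748  0.6168 -0.5124]
pad -1 0 [nan nan nan]
pad 1 243 [-0.0526  0.0811  0.1316]
red y [-0.0051  0.058 ]
push hover shift [-0.0003 -0.0605 -0.0599] push [-0.0003 -0.0035  0.0251]
```

Open about 40 mm, with no load on the tool. I withdraw to the right and up, then check.

Call:
send_rows(commands=[-1, 0, -0.008, 0, 0, -1, 0, -0.02, 0, 0, -1, 0, -0.04, 0, 0, -1, 0, -0.04, -0.05, 0, -1, 0, -0.04, -0.1, 0, -1, 0, -0.04, -0.1, 0, -1, 0.06, -0.04, -0.1, 0, -1, 0.12, -0.04, -0.1, 0, -1, 0.18, -0.04, -0.1, 0, -1, 0.22, -0.04, -0.1, 0, -1, 0.22, -0.04, -0.1, 0, -1, 0.22, -0.04, -0.1, 0])

```text
time: 12.95
eef_pos: [0.3899, -0.1029, 0.2902]
tool_rot: [0.0, 0.086, 0.996, -0.0]
ft_force: [0.6, -0.9, 0.2]
width: -0.002
grip_force: 0.0
```

```bash
python3 look.py c7 2>/dev/null
```

```text
12.95 [ 0.3899 -0.1029  0.2902] [ 0.6321 -0.893   0.1995]
pad -1 213 [-0.0528 -0.0816  0.0848]
pad 1 242 [-0.0526  0.0811  0.1315]
red y [-0.0386  0.0567]
push hover shift [-0.2193 -0.0198  0.04  ] push [-0.2192  0.0372  0.125 ]
```

View pics/c7.png

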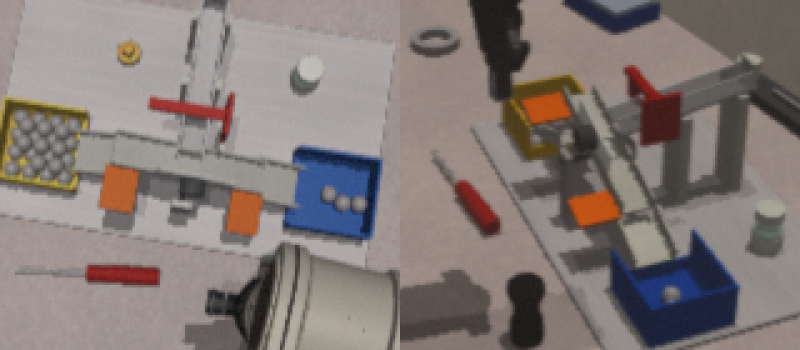

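The slide is open by about 39 mm (plate at crop (229,117)). The gate leans right and the three balls lie in the blue tray at crop (328-360, 200). The bystanders have not moved.

```bash
python3 -c "
from rig import order; print(order.hand_in())"
```

```text
the job is handed in; nothing more can be done
None
```

The job is handed in: the last picture showed the gate leaning right, the stop slide about 39 mm open (on a second push, because withdrawing after the first pulled it shut again), all three balls in the blue tray, and the arm clear; no verdict was returned.

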